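# Measure the channel depth of the red flow-cell plate

### The arm

A 6-joint arm with a two-finger parallel gripper is mounted at the origin on a cart in front of the work surface, level with it; the furniture and walls round the work are solid. World frame = base frame: x ahead of the robot, y to its left, z up, the work surface at z = 0. Lengths are in mm, angles in rad, forces in N, time in s.
With the tool pointing down it reaches from about 400 to 925 mm from the base axis. Payload 12.5 kg.
Tool frame: the origin (TCP) lies at the centre of the arm's flange, where the gripper is bolted on; the fingertips stand 190 mm ahead of it and the grasp point (between the pads) lies 171 mm ahead of it; z points along the fingers, y is the direction in which the jaws open and shut (so a half turn about z gives the same grasp; the last joint's range is limited). The gripper opens to 95 mm and grips with 3 to 60 N. Pads are 20 mm wide; open, the fingers measure 119 mm over their backs; the gripper's body (75 mm by 180 mm) begins 59 mm behind the grasp point.
Start: joints at [-0.106, 0.491, 1.559, -0, 1.092, -0.106], TCP at [625, 0.023, 404.761] pointing down, gripper open.
Joint ranges: [-3.1, 3.1], [-0.84, 2.19], [0.05, 2.79], [-1.13, 4.28], [0.06, 2.93], [-2.69, 2.69]. Speed limits (rad/s): [2.22, 2.22, 2.79, 3.14, 3.14, 3.14].

### API

Orientations are given as [roll, pitch, yaw] about the fixed x, y, z axes, in that order (R = Rz(yaw) Ry(pitch) Rx(roll)).
In Python, from cell import env gives the robot as it stands.
- The arm moves only by the shell command python3 -m pendant 'ROWS'. ROWS is JSON, a list of rows, each an object of numbers: "x", "y", "z": the shift along the tool's x, y, z in units of 150 mm (1.0 is 150 mm); "rx", "ry", "rz": the turn, a rotation vector about the tool's x, y, z in units of 45 degrees (1.0 is 45 degrees); "jaw": the opening, from 0 (shut) to 1 (fully open). In form: [{"x": .., "y": .., "z": .., "rx": .., "ry": .., "rz": .., "jaw": ..}, ...]. A call has 1 to 10 rows; each row is the pose to reach, as a shift and turn from the pose commanded when the call began, along the tool's axes at that moment; what a row does not reach only later rows make up. A row lasts 1/8 s, in which the tool goes at most 62.5 mm and 10.7 degrees, less where a joint would pass 70% of its speed; a pose out of reach is approached as far as the arm can. A call with a number of a shift or a turn outside -1 to 1 is refused whole. A call with a gripper value outside its range is refused whole. The fingers move at their own pace and stop on an object; the grip force is fixed at half the most. Time passes only in rows, so rows that repeat a pose let the fingers close. It gives the time, the measured TCP pose, the force and the opening at its end, in the units of the state.
- env.state(): the state, without advancing time (a new reading comes with each control period).
- env.read_camera(name): name is "scene" or "side" or "wrist"; returns a dict with "img" (384x512x3 uint8, red, green, blue), "fx", "fy", "cx", "cy" (pixels), "rvec" (rotation vector, rad) and "tvec" (3), from world to camera coordinates, as OpenCV has them. Camera axes: x right, y down, z forward; pixel columns grow to the right and rows downward; lengths in mm; the calibration is good to about 2 mm. A picture is of the moment at which its call begins. There is no depth.
- env.job_done(): hands the job in, once; it reports no verdict.
The state is a dict: "t": time; "joints": joint angles; "qvel": joint speeds; "tau": joint torques, N m; "eef_pos": TCP position; "tcp_rot": TCP orientation; "ft_force": force on the tool from outside, world axes, zero at the start; "moment": the same for the moment, N m; "opening": opening from 0.0 (shut) to 1.0 (fully open).
Only numpy, scipy, OpenCV 4.12 (cv2) and the standard library are available. Lean on these libraries where they do the work, as an engineer would, in place of code of your own. Each camera call takes 0.05 s, during which the arm holds its last target.

### The job

Measure how deep the channel of the red flow-cell plate is: take the blue depth gauge straight up off its white rest and set it upright over the middle of the red plate's channel, with its steel base bar square across the channel and the probe pin in the channel. Press it down until the base sits flat on the plate, then let go, so that the gauge is left standing there with the depth on its scale.

Things in the scene. Friction and masses are not known exactly. Their poses are not given: they have to be found in the camera images.
- gauge_mid (a point): Centre of the depth gauge: grip here, 40 mm above the underside of its steel base bar (30 mm in x, 64 in y, 10 high). Blue column 28 (x) by 32 mm (y), from 10 to 68 mm above the underside; black cap to 74 mm. z is up; scale with red pointer on the -x face. A probe pin, 8 mm diameter, stands 16 mm out below the middle of the base. 0.28 kg.
- gauge_rest: White block, 60 (x) by 90 (y) by 30 mm high, fixed; origin at the centre of its underside. The gauge starts on its top, base bar along y, pin hanging in the 25 mm hole in the middle: lift the gauge straight up by 20 mm or more before moving it aside.
- gauge_probe (a joint): How far the pin is pushed up into the gauge (m): 0 = fully out, as at the start; 0.016 = level with the base. Depth = 0.016 minus this. A spring and a friction brake resist with 5 to 7 N, the gauge's weight gives under 3 N, so it must be pressed down; the pin then stays where it was pushed and the gauge stays flat when let go.
- red_plate_channel (a point): Middle of the channel's mouth, level with the flat top of the red plate (110 in x, 90 in y, 24 mm high, fixed). The channel runs along x: 84 long, 24 wide, 10 mm deep, ends closed; z is up. Seated flat, the gauge has its pin about 6 mm in; it may face either way round. A bare-metal and a black plate of the same size, with other depths, stand near by.
Mind the look-alikes: they are no part of the job. What is shaped like the part that bears gauge_mid but orange is not meant.

How it is judged:
By the outcome, as a careful person would: the job done as asked, in the order asked, and still so for the second after the job is handed in, with the robot touching nothing.
It also fails if it takes over 35 s, if anything falls off the work surface, if the arm or the gripper's body presses on something with over 40 N, if the wrist force passes 120 N, or if a joint passes its speed limit or range.

## Working session

There is one attempt and no reset: what is moved stays moved. The work goes in short steps, Python scripts to look and compute and a shell command to move; the robot and the scene stay as the last step left them, time stands still between calls to the robot, and variables do not carry over. Pictures are saved under pics/ and viewed, and the job is handed in when it is done.

```bash
mkdir -p pics; ls; python3 - <<'E'
from cell import env
import cv2
for n in ["scene","side","wrist"]:
    c=env.read_camera(n); cv2.imwrite(f"pics/{n}0.png",c["img"][:,:,::-1])
    print(n,c["fx"],c["cx"],c["cy"],c["rvec"],c["tvec"])
print(env.state())
E
```

```text
pics
scene 355.18568325486206 260.56177121812027 190.33362242615144 [ 2.12765853 -0.96061989  0.44569413] [-372.15673256  318.17767671  601.81451034]
side 441.20772594415286 260.8865994299064 191.7127116236222 [ 0.43843864 -2.62642173  1.39158902] [ 505.6927269   147.93584337 1000.6191514 ]
wrist 340.87792855109706 258.92021977783065 189.0071685632336 [-2.84219102e+00 -8.28795784e-04  2.64488062e-03] [-623.94722481  -33.99934203  392.24900425]
{'t': 0.15, 'joints': array([-1.05608926e-01,  4.91410363e-01,  1.55931746e+00, -8.86484680e-06,
        1.09170911e+00, -1.05573834e-01]), 'qvel': array([ 0.00032935, -0.00181398, -0.00248377,  0.00166993, -0.00072575,
       -0.00132481]), 'tau': array([ 3.16444048e-04, -6.12899423e+01, -2.58276522e+01,  6.91918633e-02,
        4.73701756e-02, -5.07232733e-05]), 'eef_pos': array([6.24976057e+02, 1.90358764e-02, 4.04299833e+02]), 'tcp_rot': array([-3.14075224e+00, -8.11489296e-05,  1.57076529e+00]), 'ft_force': array([-0.58150813, -0.41983985,  0.19445027]), 'moment': array([-0.03771231, -0.06970097,  0.03618802]), 'opening': 0.9960405104545849}
```

View pics/scene0.png

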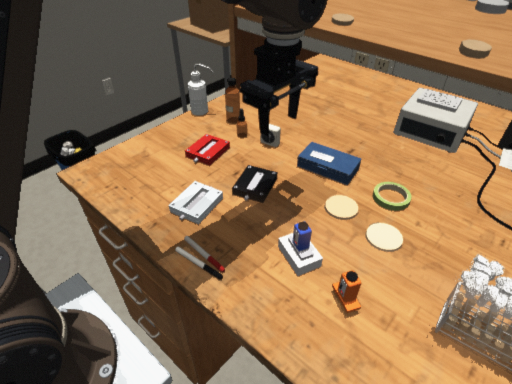

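View pics/side0.png

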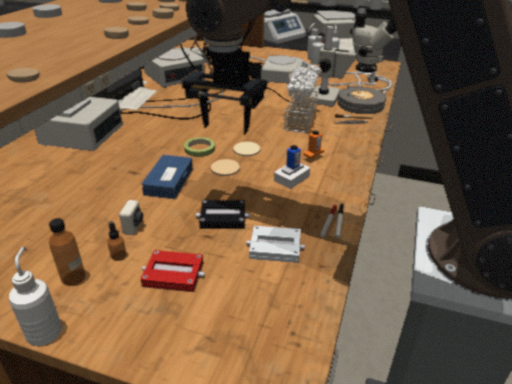

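View pics/wrist0.png

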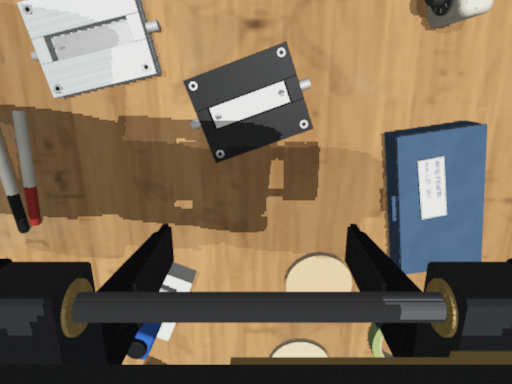

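The gauge is at scene (302,240) and side (293,165). The red plate is at scene (208,149) and side (172,270). I'll zoom in on both.

```bash
cat > h.py <<'E'
from cell import env
import cv2, numpy as np
def cam(n):
    c=env.read_camera(n); c["K"]=np.array([[c["fx"],0,c["cx"]],[0,c["fy"],c["cy"]],[0,0,1.]])
    c["R"]=cv2.Rodrigues(np.array(c["rvec"],float))[0]; c["t"]=np.array(c["tvec"],float); return c
def p2w(c,u,v,z):
    d=c["R"].T@np.linalg.inv(c["K"])@np.array([u,v,1.]); o=-c["R"].T@c["t"]
    return o+d*(z-o[2])/d[2]
def w2p(c,P): 
    return cv2.projectPoints(np.array(P,float).reshape(-1,3),np.array(c["rvec"],float),c["t"],c["K"],None)[0].reshape(-1,2)
def crop(c,u,v,w,h,s,fn,ov=[]):
    u=int(u);v=int(v)
    im=cv2.resize(c["img"][v:v+h,u:u+w],None,fx=s,fy=s,interpolation=cv2.INTER_NEAREST)[:,:,::-1].copy()
    for pts,col in ov:
        q=((w2p(c,pts)-[u,v]+0.5)*s).astype(int)
        cv2.polylines(im,[q],True,col,1)
    cv2.imwrite(fn,im); return im
E
python3 - <<'E'
from h import *
a=cam("scene");b=cam("side")
i=[crop(a,265,210,75,70,5,"pics/a.png"),crop(a,175,125,75,70,5,"pics/b.png"),crop(b,265,135,75,58,5,"pics/c.png"),crop(b,135,240,75,58,5,"pics/d.png")]
cv2.imwrite("pics/z1.png",np.vstack([np.hstack(i[:2])[:350],np.hstack(i[2:])])[:600])
E
```

```text
(no output)
```

View pics/z1.png

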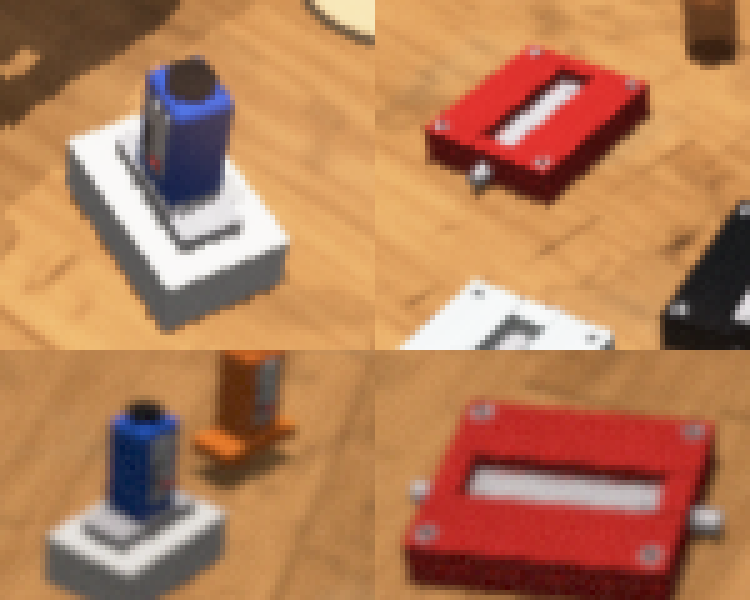

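```bash
cat > fit.py <<'E'
from h import *
from scipy.optimize import least_squares
def fit(obs,L,W,z,x0):
    # obs: list (cam,u,v); nearest-corner assoc by predicted
    loc=np.array([[L/2,W/2],[L/2,-W/2],[-L/2,-W/2],[-L/2,W/2]])
    def cor(p):
        c,s=np.cos(p[2]),np.sin(p[2]); return np.c_[loc@np.array([[c,s],[-s,c]])+p[:2],np.full(4,z)]
    def r(p):
        C=cor(p);o=[]
        for c,u,v in obs:
            d=w2p(c,C)-[u,v]; o+=list(d[np.argmin((d**2).sum(1))])
        return np.array(o)
    best=min((least_squares(r,[x0[0],x0[1],y]) for y in np.arange(-1.6,1.6,.2)),key=lambda s:s.cost)
    return best.x,best.cost,r(best.x).round(1),cor(best.x)
E
python3 - <<'E'
from fit import *
a=cam("scene");b=cam("side")
print("cen",p2w(a,208,147,24),p2w(b,172,268,24),p2w(a,302,250,30),p2w(b,292,172,30))
for n,c in (("s",a),("d",b)):pass
red=[(a,185.6,151),(a,209.6,159.4),(a,230,143),(a,206,134),(b,154.4,250.4),(b,203.6,255),(b,195,285),(b,142,280.6)]
rest=[(a,278.6,238),(a,298,268),(a,323,258),(b,274.4,173),(b,290.6,181),(b,310,167.4)]
pr=fit(red,110,90,24,p2w(a,208,147,24)); ps=fit(rest,60,90,30,p2w(a,300,250,30))
for p in (pr,ps): print(p[:3])
for p,z in((pr,24),(ps,30)):
  for c in(a,b): print(w2p(c,[*p[0][:2],z]))
# wrist visibility
w=cam("wrist")
print(w2p(w,[*ps[0][:2],100]))
E
```

```text
cen [633.2405724  271.78568292  24.        ] [633.71968031 286.88002218  24.        ] [ 496.28260583 -180.34309594   30.        ] [ 494.95311903 -158.19558537   30.        ]
(array([6.33967022e+02, 2.79525435e+02, 2.24078221e-01]), np.float64(11.85215705082097), array([-2.2, -0.1, -1.2,  0.2, -1.4, -1.8, -1.3, -0.5, -0. , -1. ,  0.1,
       -1.7, -0.5, -1.6, -0.8, -1.7]))
(array([ 4.97975913e+02, -1.72373508e+02, -3.98009197e-01]), np.float64(2.75689867775618), array([-0.8,  0.1,  0.2, -0.3, -0.6, -0.3, -0.5, -1.3,  0.2, -1.4,  0.3,
       -0.4]))
[[206.45060318 145.93377332]]
[[173.55682241 265.64307032]]
[[299.52020551 247.65307017]]
[[292.28037309 169.32015557]]
[[134.65788908 346.69775617]]
```

```bash
python3 - <<'E'
from h import *
a=cam("scene");b=cam("side")
print("orange",p2w(a,347,303,5),p2w(b,313,156,5))
print("dropper",p2w(b,118,258,0),p2w(a,242,136,0))
print("bottle",p2w(b,72,282,0),p2w(a,232,121,0))
w=cam("wrist"); print("wristcam",-w["R"].T@w["t"], w["R"])
E
```

```text
orange [ 464.94274712 -316.6680097     5.        ] [ 467.79074503 -310.57152309    5.        ]
dropper [775.20155783 277.11988531   0.        ] [773.54480744 263.29278156   0.        ]
bottle [823.6218357  371.18823316   0.        ] [819.96841773 355.30742399   0.        ]
wristcam [624.6976197   83.38682428 384.13521769] [[ 9.99999554e-01  2.95297711e-04 -8.96787565e-04]
 [ 5.46745868e-04 -9.55482843e-01  2.95046161e-01]
 [-7.69738677e-04 -2.95046520e-01 -9.55482579e-01]]
```

```bash
python3 -m pendant '[{"x":-0.82,"y":-0.53,"rz":0.5},{"x":-0.82,"y":-0.53,"rz":0.5},{"x":-0.82,"y":-0.53,"rz":0.5},{"x":-0.82,"y":-0.53,"rz":0.5}]'
python3 -m pendant '[{"x":-0.96,"y":-0.17},{"x":-0.96,"y":-0.17},{"x":-0.96,"y":-0.17},{"x":-0.96,"y":-0.17}]'
python3 - <<'E'
from h import *
w=cam("wrist"); cv2.imwrite("pics/w1.png",w["img"][:,:,::-1])
s=env.state();print(s["t"],s["eef_pos"],s["tcp_rot"])
E
```

```text
0.6 [6.24988276e+02 4.17140507e-02 4.04778560e+02] [ 3.14144648e+00 -1.54314292e-05  1.57081111e+00]invalid input
invalid input
```

View pics/w1.png

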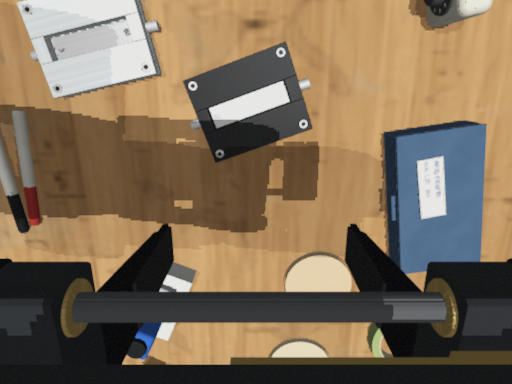

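```bash
python3 -m pendant '[{"x":-0.82,"y":-0.53,"z":0,"rx":0,"ry":0,"rz":0.5,"jaw":1},{"x":-0.82,"y":-0.53,"z":0,"rx":0,"ry":0,"rz":0.5,"jaw":1},{"x":-0.82,"y":-0.53,"z":0,"rx":0,"ry":0,"rz":0.5,"jaw":1},{"x":-0.82,"y":-0.53,"z":0,"rx":0,"ry":0,"rz":0.5,"jaw":1}]'
```

```text
t: 1.1
eef_pos: [545.2, -123.8, 405.1]
tcp_rot: [3.141, -0.0, 1.178]
ft_force: [0.0, 0.1, -0.0]
opening: 1.004
```

```bash
python3 -m pendant '[{"x":-0.96,"y":-0.17,"z":0,"rx":0,"ry":0,"rz":0,"jaw":1},{"x":-0.96,"y":-0.17,"z":0,"rx":0,"ry":0,"rz":0,"jaw":1},{"x":-0.96,"y":-0.17,"z":0,"rx":0,"ry":0,"rz":0,"jaw":1},{"x":-0.96,"y":-0.17,"z":0,"rx":0,"ry":0,"rz":0,"jaw":1}]'
python3 - <<'E'
from h import *
w=cam("wrist"); cv2.imwrite("pics/w2.png",w["img"][:,:,::-1])
s=env.state();print(s["t"],s["eef_pos"],s["tcp_rot"])
E
```

```text
t: 1.6
eef_pos: [467.2, -246.5, 404.8]
tcp_rot: [3.141, -0.0, 1.178]
ft_force: [0.5, 0.8, -0.3]
opening: 0.999
1.65 [ 467.54179459 -245.82644313  404.73933868] [ 3.14126811e+00 -2.84424352e-04  1.17897365e+00]
```

View pics/w2.png

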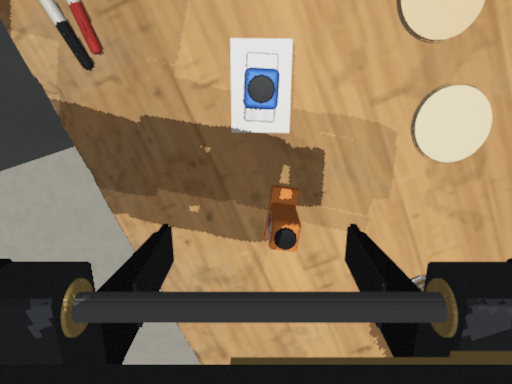

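The wrist view shows the rest at (262,85), nearly square to the image, with the gauge on it. The orange look-alike is at (285,220). I'll zoom in to measure.

```bash
python3 - <<'E'
from h import *
w=cam("wrist"); crop(w,220,30,85,110,5.4,"pics/w2z.png")
print(p2w(w,261,88,104),p2w(w,231,38.5,30),p2w(w,292,38.5,30),p2w(w,290,132.5,30),p2w(w,231.5,132,30))
E
```

```text
[ 499.39698603 -172.35162119  104.        ] [ 490.17564781 -120.32099506   30.        ] [ 544.12879262 -142.60023158   30.        ] [ 510.40870812 -225.56596487   30.        ] [ 454.68108832 -202.00226868   30.        ]
```

View pics/w2z.png

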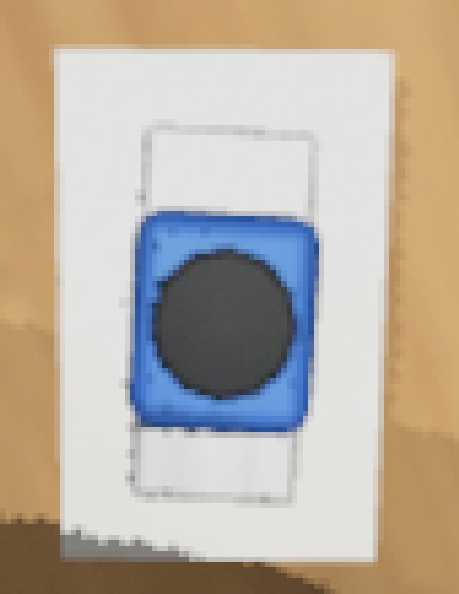

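```bash
python3 - <<'E'
from fit import *
w=cam("wrist")
f=lambda L:[(w,220+x/5.4-.5,30+y/5.4-.5) for x,y in L]
for L,l,d,z in (([(55,48),(393,50),(377,560),(62,556)],60,90,30),([(148,127),(316,135),(292,502),(132,492)],30,64,40),([(139,211),(319,224),(305,432),(130,424)],28,32,98)):
    p=fit(f(L),l,d,z,(499,-172)); print(p[0],np.degrees(p[0][2]),p[1],p[2])
s=env.state();print(s["eef_pos"],s["tcp_rot"])
E
```

```text
[ 4.99289071e+02 -1.72265056e+02 -3.98915115e-01] -22.856152494542762 0.07503579873291084 [-0.  -0.2  0.1  0.  -0.2 -0.   0.2  0.2]
[ 4.98912851e+02 -1.73112928e+02 -4.45723580e-01] -25.53807993873968 0.7764923676160659 [-0.4 -0.7  0.4 -0.3  0.2  0.5 -0.2  0.6]
[ 4.98880403e+02 -1.73114999e+02 -4.46966432e-01] -25.609290110727436 4.442567010930007 [-0.9 -0.9  1.1 -1.3  0.8  1.4 -0.9  1. ]
[ 467.75346999 -245.20454258  404.70625571] [ 3.14137929e+00 -2.49386847e-04  1.18007113e+00]
```

```bash
python3 -m pendant '[{"x":0.53,"y":0.01,"z":0,"rx":0,"ry":0,"rz":1,"jaw":1},{"x":0.53,"y":0.01,"z":0,"rx":0,"ry":0,"rz":1,"jaw":1},{"x":0.53,"y":0.01,"z":0,"rx":0,"ry":0,"rz":1,"jaw":1},{"x":0.53,"y":0.01,"z":0,"rx":0,"ry":0,"rz":1,"jaw":1},{"x":0.53,"y":0.01,"z":0,"rx":0,"ry":0,"rz":1,"jaw":1}]'
python3 -m pendant '[{"x":0,"y":0,"z":0.4,"rx":0,"ry":0,"rz":1,"jaw":1},{"x":0,"y":0,"z":0.4,"rx":0,"ry":0,"rz":1,"jaw":1},{"x":0,"y":0,"z":0.4,"rx":0,"ry":0,"rz":1,"jaw":1},{"x":0,"y":0,"z":0.4,"rx":0,"ry":0,"rz":1,"jaw":1},{"x":0,"y":0,"z":0.4,"rx":0,"ry":0,"rz":1,"jaw":1},{"x":0,"y":0,"z":0.4,"rx":0,"ry":0,"rz":1,"jaw":1}]'
```

```text
t: 2.38
eef_pos: [499.4, -171.9, 404.7]
tcp_rot: [-3.142, -0.0, 0.392]
ft_force: [-0.3, 0.4, -0.1]
opening: 0.996
t: 3.12
eef_pos: [499.0, -172.7, 344.7]
tcp_rot: [-3.142, -0.0, -0.388]
ft_force: [0.3, -0.7, 0.4]
opening: 1.001
```

```bash
python3 -m pendant '[{"x":0,"y":0,"z":0.15,"rx":0,"ry":0,"rz":0.07,"jaw":1},{"x":0,"y":0,"z":0.3,"rx":0,"ry":0,"rz":0.07,"jaw":1},{"x":0,"y":0,"z":0.5,"rx":0,"ry":0,"rz":0.07,"jaw":1},{"x":0,"y":0,"z":0.69,"rx":0,"ry":0,"rz":0.07,"jaw":1},{"x":0,"y":0,"z":0.69,"rx":0,"ry":0,"rz":0.07,"jaw":1}]'
python3 - <<'E'
from h import *
a=cam("scene");b=cam("side");w=cam("wrist")
i=[crop(c,*q,4,"pics/x.png") for c,q in((a,(250,170,100,140)),(b,(240,80,100,140)))]
cv2.imwrite("pics/g1.png",np.hstack(i)); cv2.imwrite("pics/g1w.png",w["img"][:,:,::-1])
s=env.state();print(s["eef_pos"],s["tcp_rot"],s["ft_force"])
E
```

```text
t: 3.75
eef_pos: [498.6, -173.1, 239.9]
tcp_rot: [-3.141, 0.003, -0.445]
ft_force: [0.4, -0.1, -0.3]
opening: 1.0
[ 498.98295753 -173.38140634  242.24175484] [-3.14156430e+00 -1.37486061e-03 -4.46386966e-01] [ 0.74794341 -0.12208071 -0.25082269]
```

View pics/g1.png

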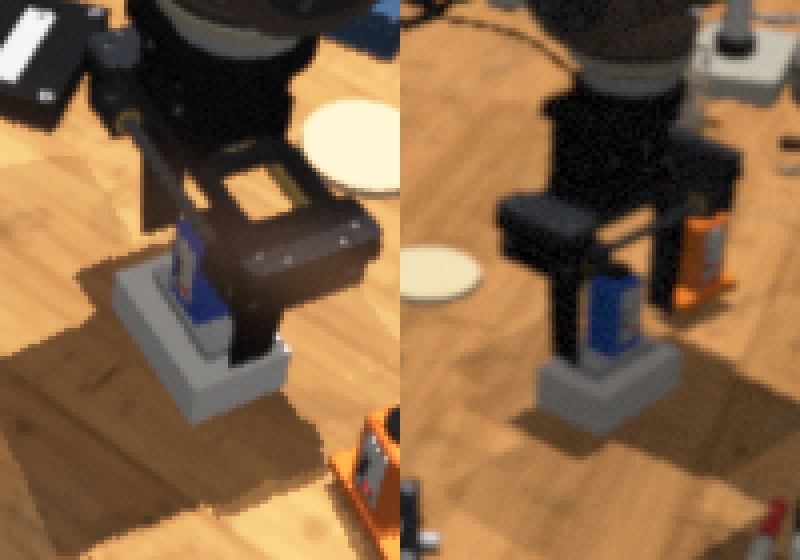

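View pics/g1w.png

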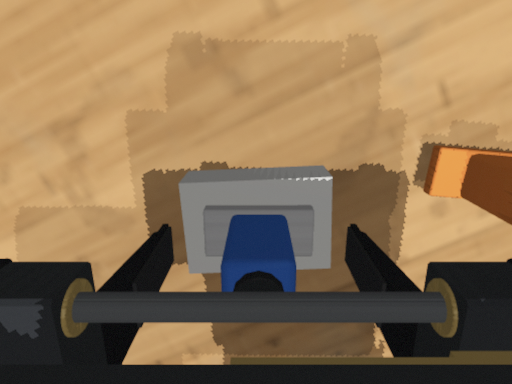

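The blue gauge sits centred between the fingers (wrist columns 223–295, image centre 259). I'll close the jaws.

```bash
python3 -m pendant '[{"x":0,"y":0,"z":0,"rx":0,"ry":0,"rz":0,"jaw":0.2},{"x":0,"y":0,"z":0,"rx":0,"ry":0,"rz":0,"jaw":0.2},{"x":0,"y":0,"z":0,"rx":0,"ry":0,"rz":0,"jaw":0.2},{"x":0,"y":0,"z":0,"rx":0,"ry":0,"rz":0,"jaw":0.2},{"x":0,"y":0,"z":0,"rx":0,"ry":0,"rz":0,"jaw":0.2},{"x":0,"y":0,"z":0,"rx":0,"ry":0,"rz":0,"jaw":0.2}]'
```

```text
t: 4.65
eef_pos: [498.7, -173.4, 241.2]
tcp_rot: [-3.142, -0.0, -0.448]
ft_force: [0.0, -0.0, 0.1]
opening: 0.426
```

```bash
python3 -m pendant '[{"x":0,"y":0,"z":0,"rx":0,"ry":0,"rz":0,"jaw":0},{"x":0,"y":0,"z":0,"rx":0,"ry":0,"rz":0,"jaw":0},{"x":0,"y":0,"z":0,"rx":0,"ry":0,"rz":0,"jaw":0},{"x":0,"y":0,"z":0,"rx":0,"ry":0,"rz":0,"jaw":0}]'
```

```text
t: 5.15
eef_pos: [498.7, -173.4, 241.2]
tcp_rot: [-3.142, -0.0, -0.448]
ft_force: [0.6, 1.9, -0.8]
opening: 0.338
```

Opening reads 0.338, which is 32 mm, so the gauge is gripped. I'll lift it straight up.

```bash
python3 -m pendant '[{"x":0,"y":0,"z":-0.1,"rx":0,"ry":0,"rz":0,"jaw":0},{"x":0,"y":0,"z":-0.2,"rx":0,"ry":0,"rz":0,"jaw":0},{"x":0,"y":0,"z":-0.4,"rx":0,"ry":0,"rz":0,"jaw":0},{"x":0,"y":0,"z":-0.7,"rx":0,"ry":0,"rz":0,"jaw":0},{"x":0,"y":0,"z":-0.7,"rx":0,"ry":0,"rz":0,"jaw":0}]'
python3 - <<'E'
from h import *
w=cam("wrist"); cv2.imwrite("pics/l1.png",w["img"][:,:,::-1])
E
```

```text
t: 5.78
eef_pos: [498.7, -173.4, 350.0]
tcp_rot: [3.142, -0.007, -0.448]
ft_force: [-0.1, -0.1, -2.0]
opening: 0.332
```

View pics/l1.png

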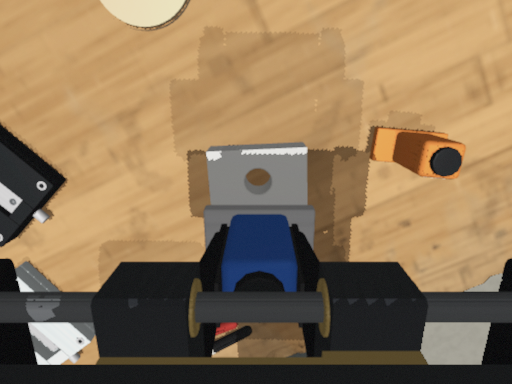

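The gauge is clear of the rest. Next I'll carry it towards the red plate, stopping short so the wrist camera can see the plate.

```bash
python3 -m pendant '[{"x":-0.18,"y":-0.3,"z":0,"rx":0,"ry":0,"rz":0,"jaw":0},{"x":-0.3,"y":-0.65,"z":0,"rx":0,"ry":0,"rz":0,"jaw":0},{"x":-0.36,"y":-0.9,"z":0,"rx":0,"ry":0,"rz":0,"jaw":0},{"x":-0.36,"y":-0.9,"z":0,"rx":0,"ry":0,"rz":0,"jaw":0}]'
python3 -m pendant '[{"x":-0.15,"y":-0.35,"z":0,"rx":0,"ry":0,"rz":0,"jaw":0},{"x":-0.3,"y":-0.7,"z":0,"rx":0,"ry":0,"rz":0,"jaw":0},{"x":-0.36,"y":-0.9,"z":0,"rx":0,"ry":0,"rz":0,"jaw":0},{"x":-0.36,"y":-0.9,"z":0,"rx":0,"ry":0,"rz":0,"jaw":0}]'
python3 -m pendant '[{"x":-0.15,"y":-0.35,"z":0,"rx":0,"ry":0,"rz":-0.2,"jaw":0},{"x":-0.3,"y":-0.7,"z":0,"rx":0,"ry":0,"rz":-0.4,"jaw":0},{"x":-0.35,"y":-0.86,"z":0,"rx":0,"ry":0,"rz":-0.6,"jaw":0},{"x":-0.35,"y":-0.86,"z":0,"rx":0,"ry":0,"rz":-0.85,"jaw":0},{"x":-0.35,"y":-0.86,"z":0,"rx":0,"ry":0,"rz":-0.85,"jaw":0},{"x":-0.35,"y":-0.86,"z":0,"rx":0,"ry":0,"rz":-0.85,"jaw":0}]'
python3 - <<'E'
from h import *
w=cam("wrist"); cv2.imwrite("pics/r1.png",w["img"][:,:,::-1])
s=env.state();print(s["eef_pos"],s["tcp_rot"])
E
```

```text
t: 6.32
eef_pos: [508.3, -26.2, 345.3]
tcp_rot: [3.141, 0.002, -0.444]
ft_force: [-0.0, -0.4, -2.3]
opening: 0.332
t: 6.82
eef_pos: [518.1, 117.8, 345.4]
tcp_rot: [3.141, 0.001, -0.445]
ft_force: [-0.8, 0.1, -2.7]
opening: 0.336
t: 7.58
eef_pos: [526.9, 254.7, 346.0]
tcp_rot: [3.141, 0.001, 0.215]
ft_force: [-0.5, -1.0, -3.2]
opening: 0.333
[526.90823667 254.83720755 346.0567806 ] [3.14142345e+00 3.72221774e-04 2.15347112e-01]
```

View pics/r1.png

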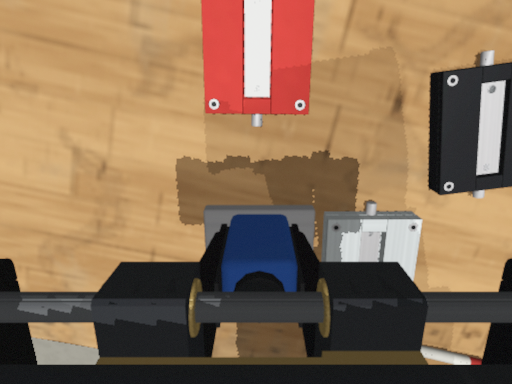

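```bash
python3 -m pendant '[{"x":0.4,"y":0,"z":0,"rx":0,"ry":0,"rz":0,"jaw":0},{"x":0.4,"y":0,"z":0,"rx":0,"ry":0,"rz":0,"jaw":0},{"x":0.4,"y":0,"z":0,"rx":0,"ry":0,"rz":0,"jaw":0}]'
python3 - <<'E'
from h import *
w=cam("wrist"); cv2.imwrite("pics/r2.png",w["img"][:,:,::-1])
np.save("w.npy",w,allow_pickle=True)
crop(w,190,30,140,190,3,"pics/r2z.png")
s=env.state();print(s["eef_pos"],s["tcp_rot"])
E
```

```text
t: 8.0
eef_pos: [585.0, 268.3, 345.7]
tcp_rot: [3.141, 0.001, 0.218]
ft_force: [-0.9, 0.5, -2.1]
opening: 0.338
[584.68830929 268.37578261 345.97236841] [3.14145105e+00 1.16269993e-03 2.18322780e-01]
```

View pics/r2.png

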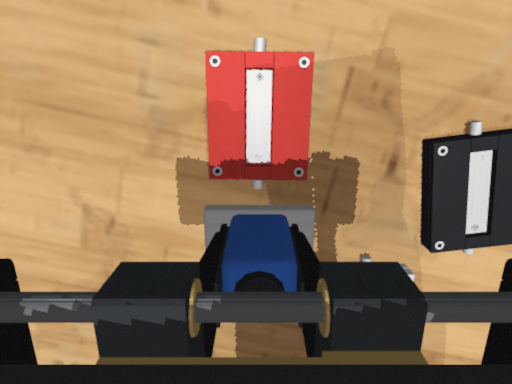

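View pics/r2z.png

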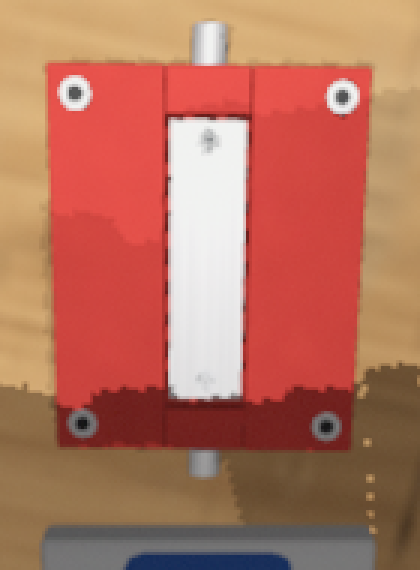

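```bash
python3 - <<'E'
from fit import *
w=np.load("w.npy",allow_pickle=True).item()
f=lambda L:[(w,190+x/3-.5,30+y/3-.5) for x,y in L]
for L,l,d in (([(48,63),(373,66),(350,450),(57,447)],110,90),([(165,115),(251,117),(243,402),(168,400)],84,24)):
    p=fit(f(L),l,d,24,(634,280)); print(p[0],np.degrees(p[0][2]),p[1],p[2])
s=env.state();e=s["eef_pos"];y=s["tcp_rot"][2];print(e,np.degrees(y))
X=np.array([np.cos(y),np.sin(y),0]);Y=np.array([np.sin(y),-np.cos(y),0])
for sx,sy,h in((15,32,30),(15,-32,30),(14,16,-28),(14,-16,-28)): print(w2p(w,e+sx*X+sy*Y-[0,0,171+h]))
E
```

```text
[6.37452297e+02 2.79920187e+02 2.03079959e-01] 11.635624561319963 1.2966231379620894 [-0.9 -0.8  0.4 -0.   0.5  0.8  0.   0.4]
[6.38047711e+02 2.80146775e+02 2.07496429e-01] 11.888669657170064 6.934203661252699 [-0.  -1.4  0.2 -1.8  0.7  1.7 -0.8  2.1]
[584.68830929 268.37578261 345.97236841] 12.508973848108285
[[314.85376761 210.26397605]]
[[201.38533176 210.3112893 ]]
[[297.63587098 263.9621853 ]]
[[218.11723039 264.00058556]]
```

```bash
python3 -m pendant '[{"x":0.36,"y":0,"z":0,"rx":0,"ry":0,"rz":0.02,"jaw":0},{"x":0.36,"y":0,"z":0.1,"rx":0,"ry":0,"rz":0.02,"jaw":0},{"x":0.36,"y":0,"z":0.3,"rx":0,"ry":0,"rz":0.02,"jaw":0},{"x":0.36,"y":0,"z":0.54,"rx":0,"ry":0,"rz":0.02,"jaw":0},{"x":0.36,"y":0,"z":0.54,"rx":0,"ry":0,"rz":0.02,"jaw":0}]'
python3 - <<'E'
from h import *
a=cam("scene");b=cam("side");w=cam("wrist")
i=[crop(c,*q,4,"pics/x.png") for c,q in((a,(160,65,100,120)),(b,(120,170,100,120)))]
cv2.imwrite("pics/p1.png",np.hstack(i)); cv2.imwrite("pics/p1w.png",w["img"][:,:,::-1])
s=env.state();print(s["t"],s["eef_pos"],s["tcp_rot"],s["ft_force"])
E
```

```text
t: 8.68
eef_pos: [636.6, 280.3, 262.8]
tcp_rot: [3.141, 0.006, 0.204]
ft_force: [0.2, -0.2, -2.8]
opening: 0.339
8.825 [637.90459184 280.701798   266.94638461] [-3.14139879e+00 -1.86126869e-03  2.04090367e-01] [-0.59750127 -0.73488332 -2.87111885]
```

View pics/p1.png

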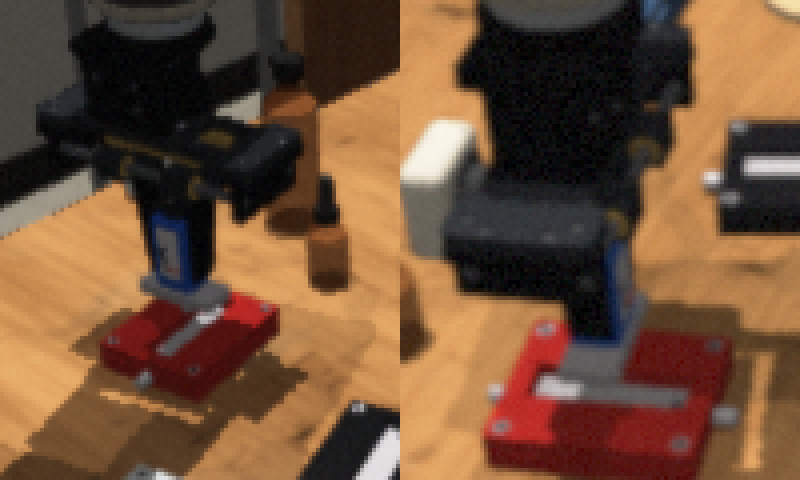

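View pics/p1w.png

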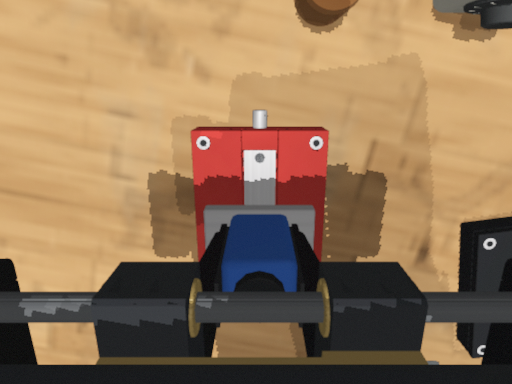

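```bash
python3 - <<'E'
from fit import *
w=cam("wrist"); s=env.state();e=s["eef_pos"];y=s["tcp_rot"][2]; print(e,y)
crop(w,180,115,160,100,5,"pics/p2z.png")
A=p2w(w,192,130.5,24);B=p2w(w,327.5,130.5,24);print(A,B,np.linalg.norm(A-B),np.degrees(np.arctan2(*(A-B)[1::-1]))-90)
X=np.array([np.cos(y),np.sin(y),0]);print("centre",(A+B)/2-55*X)
E
```

```text
[637.96432587 280.72555179 267.13447667] 0.2041616834685449
[682.61503377 334.07199358  24.        ] [700.45177391 248.02399674  24.        ] 87.87722719218894 11.710889846346745
centre [637.67568266 279.89694726  24.        ]
```

View pics/p2z.png

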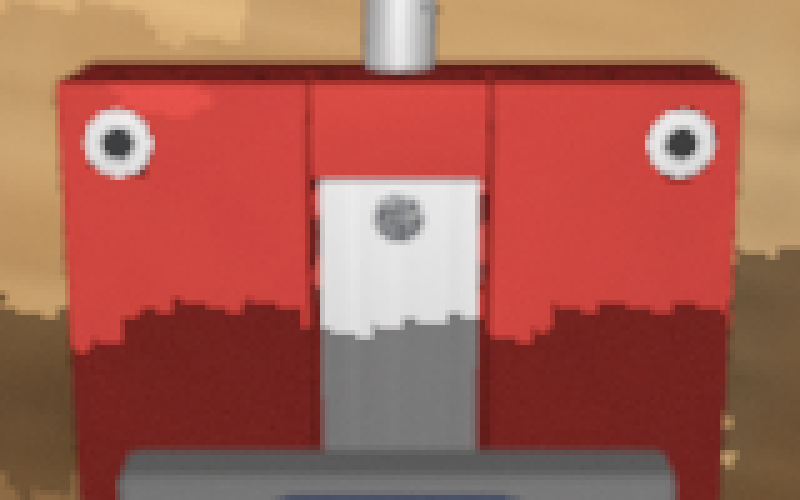

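The gauge hovers over the channel, square to it and centred within 1 mm (yaw 11.7° both). I'll lower it slowly.

```bash
python3 -m pendant '[{"x":0,"y":0,"z":0.05,"rx":0,"ry":0,"rz":0,"jaw":0},{"x":0,"y":0,"z":0.1,"rx":0,"ry":0,"rz":0,"jaw":0},{"x":0,"y":0,"z":0.13,"rx":0,"ry":0,"rz":0,"jaw":0},{"x":0,"y":0,"z":0.13,"rx":0,"ry":0,"rz":0,"jaw":0}]'
python3 -m pendant '[{"x":0,"y":0,"z":0.02,"rx":0,"ry":0,"rz":0,"jaw":0},{"x":0,"y":0,"z":0.04,"rx":0,"ry":0,"rz":0,"jaw":0},{"x":0,"y":0,"z":0.06,"rx":0,"ry":0,"rz":0,"jaw":0},{"x":0,"y":0,"z":0.06,"rx":0,"ry":0,"rz":0,"jaw":0},{"x":0,"y":0,"z":0.06,"rx":0,"ry":0,"rz":0,"jaw":0}]'
```

```text
t: 9.38
eef_pos: [637.9, 280.6, 245.2]
tcp_rot: [3.141, 0.001, 0.204]
ft_force: [-0.4, 0.0, -2.7]
opening: 0.336
t: 10.0
eef_pos: [638.0, 280.7, 236.9]
tcp_rot: [-3.142, -0.001, 0.204]
ft_force: [0.2, -0.7, 2.0]
opening: 0.331
```

```bash
python3 -m pendant '[{"x":0,"y":0,"z":0.01,"rx":0,"ry":0,"rz":0,"jaw":0},{"x":0,"y":0,"z":0.01,"rx":0,"ry":0,"rz":0,"jaw":0},{"x":0,"y":0,"z":0.01,"rx":0,"ry":0,"rz":0,"jaw":0}]'
python3 -m pendant '[{"x":0,"y":0,"z":0.01,"rx":0,"ry":0,"rz":0,"jaw":0},{"x":0,"y":0,"z":0.01,"rx":0,"ry":0,"rz":0,"jaw":0},{"x":0,"y":0,"z":0.01,"rx":0,"ry":0,"rz":0,"jaw":0}]'
```

```text
t: 10.38
eef_pos: [638.0, 280.6, 235.4]
tcp_rot: [-3.142, -0.001, 0.204]
ft_force: [0.3, -0.5, 3.5]
opening: 0.335
t: 10.75
eef_pos: [638.0, 280.7, 235.3]
tcp_rot: [-3.142, -0.001, 0.204]
ft_force: [-3.7, -2.3, 15.3]
opening: 0.333
```

```bash
python3 -m pendant '[{"x":0,"y":0,"z":0.006,"rx":0,"ry":0,"rz":0,"jaw":0},{"x":0,"y":0,"z":0.006,"rx":0,"ry":0,"rz":0,"jaw":0},{"x":0,"y":0,"z":0.006,"rx":0,"ry":0,"rz":0,"jaw":0}]'
python3 - <<'E'
from h import *
a=cam("scene");b=cam("side");w=cam("wrist")
i=[crop(c,*q,4,"pics/x.png") for c,q in((a,(160,65,100,120)),(b,(120,190,100,120)))]
cv2.imwrite("pics/s1.png",np.hstack(i)); crop(w,180,80,160,150,4,"pics/s1w.png")
s=env.state();print(s["eef_pos"],s["tcp_rot"],s["ft_force"],s["moment"])
E
```

```text
t: 11.12
eef_pos: [637.9, 280.6, 235.2]
tcp_rot: [-3.142, -0.001, 0.204]
ft_force: [-6.6, -2.6, 22.4]
opening: 0.339
[637.90071019 280.6568137  235.2259719 ] [-3.14155178e+00 -1.38751162e-03  2.04287752e-01] [-7.14591707 -3.33719536 21.85365405] [-0.51995766  1.41414365  0.02473364]
```

View pics/s1.png

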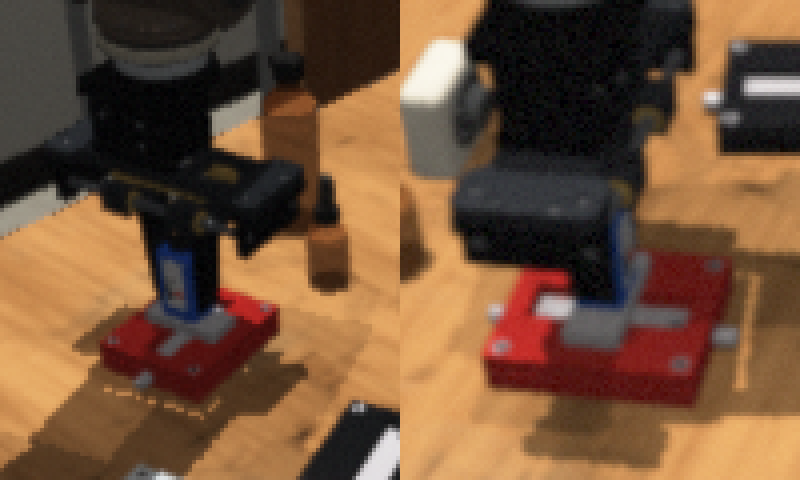

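View pics/s1w.png

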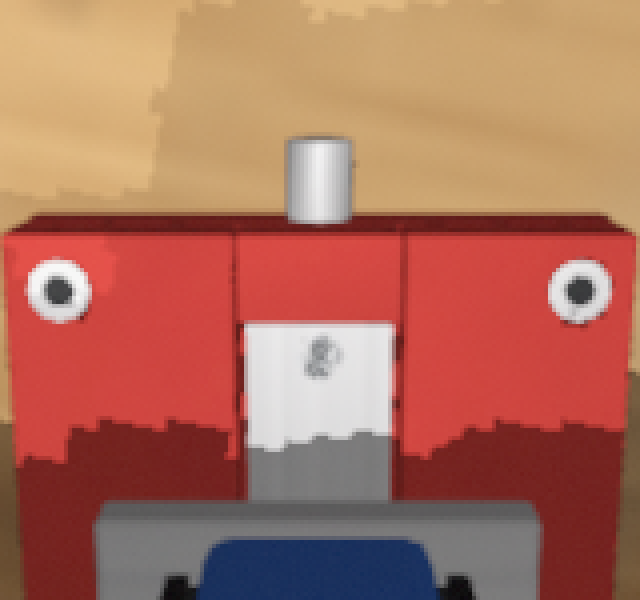

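The base is flat on the plate and z = 235.2 matches the expected seated height. I'll ease the press, then open.

```bash
python3 -m pendant '[{"x":0,"y":0,"z":-0.012,"rx":0,"ry":0,"rz":0,"jaw":0},{"x":0,"y":0,"z":-0.012,"rx":0,"ry":0,"rz":0,"jaw":0}]'
python3 -m pendant '[{"x":0,"y":0,"z":0,"rx":0,"ry":0,"rz":0,"jaw":1},{"x":0,"y":0,"z":0,"rx":0,"ry":0,"rz":0,"jaw":1},{"x":0,"y":0,"z":0,"rx":0,"ry":0,"rz":0,"jaw":1},{"x":0,"y":0,"z":0,"rx":0,"ry":0,"rz":0,"jaw":1},{"x":0,"y":0,"z":0,"rx":0,"ry":0,"rz":0,"jaw":1},{"x":0,"y":0,"z":0,"rx":0,"ry":0,"rz":0,"jaw":1},{"x":0,"y":0,"z":0,"rx":0,"ry":0,"rz":0,"jaw":1}]'
```

```text
t: 11.52
eef_pos: [638.0, 280.7, 235.3]
tcp_rot: [-3.142, -0.001, 0.204]
ft_force: [-2.1, -0.8, 10.0]
opening: 0.332
t: 12.4
eef_pos: [637.9, 280.6, 234.7]
tcp_rot: [3.142, -0.0, 0.204]
ft_force: [-0.2, -0.3, 0.5]
opening: 0.986
```

```bash
python3 -m pendant '[{"x":0,"y":0,"z":-0.1,"rx":0,"ry":0,"rz":0,"jaw":1},{"x":0,"y":0,"z":-0.3,"rx":0,"ry":0,"rz":0,"jaw":1},{"x":0,"y":0,"z":-0.6,"rx":0,"ry":0,"rz":0,"jaw":1},{"x":0,"y":0,"z":-0.9,"rx":0,"ry":0,"rz":0,"jaw":1},{"x":-0.5,"y":0,"z":-0.9,"rx":0,"ry":0,"rz":0,"jaw":1},{"x":-0.5,"y":0,"z":-0.9,"rx":0,"ry":0,"rz":0,"jaw":1},{"x":-0.5,"y":0,"z":-0.9,"rx":0,"ry":0,"rz":0,"jaw":1}]'
python3 - <<'E'
from h import *
a=cam("scene");b=cam("side");w=cam("wrist")
i=[crop(c,*q,4,"pics/x.png") for c,q in((a,(160,65,100,120)),(b,(120,190,100,120)))]
cv2.imwrite("pics/e1.png",np.hstack(i)); crop(w,170,20,180,190,3,"pics/e1w.png"); np.save("w.npy",w,allow_pickle=True)
s=env.state();print(s["t"],s["eef_pos"],s["ft_force"])
E
```

```text
t: 13.28
eef_pos: [564.4, 265.5, 370.9]
tcp_rot: [-3.141, -0.002, 0.204]
ft_force: [-0.2, -0.0, 0.5]
opening: 0.999
13.425 [565.55438039 265.60236489 369.6756291 ] [ 0.33250773 -0.25189828  0.16489155]
```

View pics/e1.png

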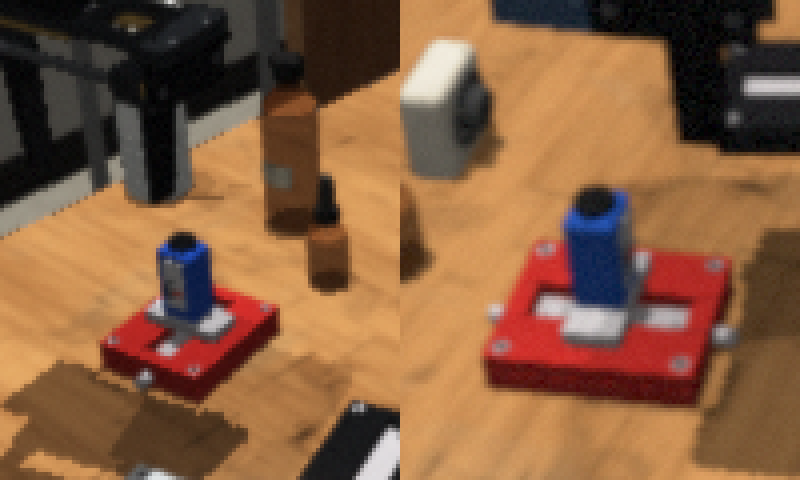

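View pics/e1w.png

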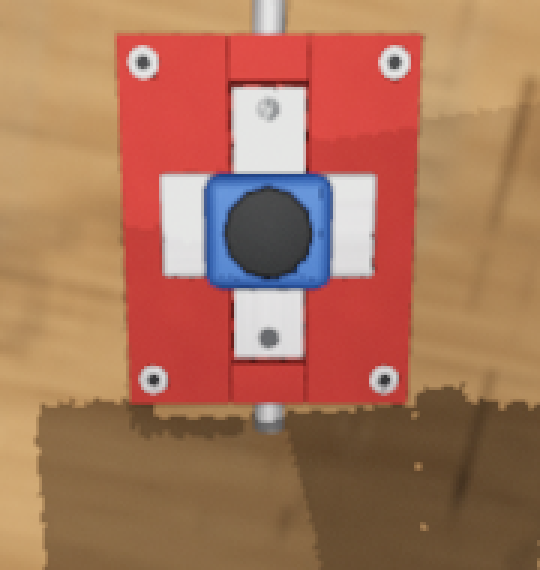

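```bash
python3 - <<'E'
from fit import *
w=np.load("w.npy",allow_pickle=True).item()
f=lambda L:[(w,170+x/3-.5,20+y/3-.5) for x,y in L]
for L,l,d,z in (([(116,34),(423,35),(405,404),(130,403)],110,90,24),([(160,174),(376,174),(374,276),(163,275)],30,64,34)):
    p=fit(f(L),l,d,z,(637,280)); print(p[0],np.degrees(p[0][2]),p[2])
print(w2p(w,[637.8,280.3,98]),[170+268/3,20+232/3])
E
```

```text
[6.37037876e+02 2.80099941e+02 1.99793104e-01] 11.447301641810359 [-0.4 -0.5  0.2 -0.3  0.7  0.6 -0.5  0.5]
[6.38231701e+02 2.80427714e+02 2.03398080e-01] 11.653851522635028 [-0.3 -0.5  0.5 -0.5  0.1  0.4 -0.3  0.7]
[[258.99013608  98.00919886]] [259.3333333333333, 97.33333333333333]
```

Bar and channel centres agree within 1.3 mm and yaw within 0.2°, and the cap sits where an upright gauge would put it. Handing in.

```bash
python3 -c "
from cell import env
print(env.job_done())"
```

```text
the job is handed in; nothing more can be done
None
```

The blue gauge is standing on the red plate with its base bar square across the channel, and the job is handed in. The robot's clock read about 13.4 s, inside the 35 s limit.

I lifted the gauge straight up off its rest and set it over the middle of the channel. I pressed until the reading stalled at the seated height (TCP z 235.2 mm) with about 22 N on the wrist. Then I eased off, opened the jaws and backed away.

**Last checks after letting go:**
- **Centring:** the bar's centre is about 1.2 mm along and 0.3 mm across from the plate's centre.
- **Squareness:** its yaw is within 0.2° of the plate's.
- **Upright:** the cap appears where an upright, seated gauge would put it, to within 1 pixel, and the bar looks flat on the plate in the side, scene and wrist views.
- **Robot clear:** the wrist force was near zero and the gripper was well away.

**Not confirmed or disagreeing:**
- I did not read the depth off the scale. That the pin was pushed in follows from the seated height, not from a direct reading.
- The first position of the plate, from the scene and side cameras, differed from the wrist camera by about 4 mm in x. I used the wrist camera.
- My first move command was refused because it left out some keys. The arm did not move.

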